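# Press an end plug home with locking pliers

### The arm

A 7-joint arm with a two-finger parallel gripper is mounted at the origin on the work surface. World frame = base frame: x ahead of the robot, y to its left, z up, the work surface at z = 0. Lengths are in m, angles in rad, forces in N, time in s.
With the tool pointing down it reaches from about 0.4 to 0.85 m from the base axis. Payload 10.4 kg.
Tool frame: the origin (TCP) lies at the very end of the fingers, on their centre line; the grasp point (between the pads) lies r.tcp_to_grasp behind it (r.tcp_to_grasp is the distance from the TCP to the grasp point, in m); z points along the fingers, y is the line along which they close (so a half turn about z gives the same grasp; the last joint's range is limited). The gripper opens to 87 mm and grips with 3 to 60 N. Pads are 19 mm wide; open, the fingers measure 117 mm over their backs; the gripper's body (75 mm by 190 mm) begins 51 mm behind the grasp point.
Start: joints at [-1.224, 0.332, -0.065, 1.46, 0.022, 1.35, -0.088], TCP at [0.226, 0.583, 0.223] pointing down, gripper open.
Joint ranges: [-2.6, 2.6], [-0.5, 2.12], [-1.47, 1.34], [0.16, 2.42], [-1.27, 4.41], [0.06, 2.06], [-2.6, 2.6]. Speed limits (rad/s): [2.22, 2.22, 2.79, 2.79, 3.14, 3.14, 3.14].

### API

Orientations are given as a unit quaternion [x, y, z, w].
In Python, from bench import monitor, cams, ticket, r gives the robot as it stands.
- The arm moves only by the shell command python3 -m crank 'ROWS' [OPENING] [FORCE]. ROWS is a JSON object whose one key "steps" holds a list of rows, each a list of 2 entries, a list of its own where there are three numbers: the shift along the world's x, y, z in units of 25 mm (1.0 is 25 mm), then the turn, a rotation vector about the world's x, y, z in units of 5 degrees (1.0 is 5 degrees). In form: {"steps": [[[x, y, z], [ax, ay, az]], ...]}. A call has 1 to 10 rows; each row shifts and turns the commanded pose from where the row before left it; what a row does not reach is not made up. A row lasts 1/12 s, in which the tool goes at most 41.7 mm and 7.16 degrees, less where a joint would pass 70% of its speed; a pose out of reach is approached as far as the arm can. A call is refused whole if a number of a shift passes 1 or a number of a turn 1, either way. A call with a gripper value outside its range is refused whole. OPENING is the finger opening in mm, from 0 to 87, set as the call begins (- or left out, the last holds). The fingers move at their own pace and stop on an object; FORCE is the grip in N (left out, the last holds). Time passes only in rows, so rows that do not move let the fingers close. It gives the time, the measured TCP pose, the force, the opening and the grip force at its end, in the units of the state.
- monitor.read_state(): the state, without advancing time (a new reading comes with each control period).
- cams.camera(name): name is "scene" or "top" or "wrist"; returns a dict with "pixels" (480x640x3 uint8, blue, green, red), "z_map" (480x640 float32, m along the optical axis (not along the pixel's ray), 0 where there is no reading), "vfov" (degrees; the focal length in pixels is half the picture's height over the tangent of half this angle, whatever the lens; pixels are square), "cx", "cy" (the principal point, pixels), "T" (4x4, takes a point from camera to world coordinates). Camera axes: x right, y up, looking along -z (the intrinsics and any distortion apply to the point x, -y, -z); pixel columns grow to the right and rows downward; lengths in m; the calibration is good to about 2 mm. The wrist camera is an equidistant fisheye: a pixel r from the principal point sees the ray r / f radians off the axis. A picture is of the moment at which its call begins.
- ticket.close_job(): hands the job in; it is judged then, once.
The state is a dict: "time": time; "joint_positions": joint angles; "joint_vel": joint speeds; "joint_torque": joint torques, N m; "ee_pos": TCP position; "eef_rot": TCP orientation; "ft_force": force on the tool from outside, world axes, zero at the start; "torque": the same for the moment, N m; "width": finger opening in m; "grip_force": force on a finger pad.
Only numpy, scipy, OpenCV 4.12 (cv2) and the standard library are available. Lean on these libraries where they do the work, as an engineer would, in place of code of your own. Each camera call takes 0.05 s, during which the arm holds its last target. There are 200 camera calls.

### The job

An end plug has been started in the bore of the aluminium housing held in the bench-mounted locking pliers. Squeeze the plier handles together until they snap over centre and stay locked by themselves, so that the jaw presses the plug fully home, and take your hand off; then pull the release lever out so that the pliers spring wide open. Do not force the handle against its stop, do not push the plug yourself, and leave the things lying around where they are.

Things in the scene. Friction and masses are not known exactly. Their poses are not given: they have to be found in the camera images.
- clamp: Locking pliers lying flat on a steel fixture plate 330 x 150 x 12 mm bolted to the table. Origin on the table, under the moving handle's pivot. z up; -x along the handles; +x to the jaws; +y from fixed to moving handle. Mechanism around z = 56 mm. Fixed handle: bar 16 mm wide, x -215 to -30, y -54 to -38, top z 68 mm. Aluminium housing at x 33 to 97, y -62 to -2, top z 88 mm, bore towards +y.
- handle (a joint): Moving handle, rad: 0 = wide open (sprung), grows as squeezed towards the fixed handle. Resists with up to 14 N at the grip. At dead centre (0.15 to 0.41: hidden adjuster setting) resistance has faded to nothing and it snaps ahead about 0.05 rad by itself to a hard stop (0.21 to 0.45) and stays locked; pushing on there, force rises steeply (over 20 N is forcing it). Let go sooner, it springs back.
- handle_grip (a point): On the outer (+y) face of the moving handle at mid height, 195 mm behind the clamp's pivot and 37 mm to the side (own axes), 20 mm from the handle's end. The handle is a bar 14 mm wide, 20 mm high (z 46 to 66 mm), free beside and 30 mm below. Axes turn with the handle: own -x along the bar to its free end, own -y the way to push (towards the fixed handle).
- release (a joint): Release lever relative to the moving handle, rad: 0 = at rest along the handle's top (return spring), up to 0.6 as its tab is pulled outwards (away from the fixed handle). 1 N at the tab swings it to about 0.2; there its nose bears on the toggle, and 2 to 4 N in all breaks the lock before 0.6: the handle then springs open outwards by itself, away from a finger that pushes the tab from inside.
- lever_tab (a point): Middle of the upright tab at the release lever's free end: steel, 8 mm thick (own y), 16 mm long (own x), from 13 mm below to 17 mm above this point (z 73 to 103 mm), above the moving handle, 27 mm nearer the pivot than handle_grip. Lever pivot: 86 mm from the tab along own +x. Axes turn with the lever: own +y outwards, the way to pull.
- plug: Loose aluminium end plug: square flange 40 x 40 x 7 mm, round spigot 26 mm in diameter, 14 mm long, towards the clamp's -y, started in the housing's bore, standing on a ledge. Origin under the flange, 2 mm (y) from its spigot side. At the start 4 to 6.5 mm out; fully home its flange lies on the housing and its origin at plug_home. The moving jaw pushes it in as the handle is squeezed.
- plug_home (a point): Where the plug's origin lies when it is fully home; fixed to the clamp, same axes.
- housing: Bystander: a spare aluminium housing standing on the table, 60 x 60 x 90 mm. Origin under its middle.
- wrench: Bystander: a steel wrench lying flat on the table, about 200 mm long along its x. Origin under its middle.
- plug_tray: Bystander: a grey tray 120 x 90 x 35 mm on the table. Origin under its middle.
Not all that is in view belongs to the job. What is shaped like the plug but green or pink is not meant.

How it is judged:
By the outcome, as a careful person would: the job done as asked, in the order asked, and still so for the second after the job is handed in, with the robot touching nothing.
It also fails if it takes over 61 s, if anything falls off the work surface, if the arm or the gripper's body presses on something with over 40 N, if the wrist force passes 120 N, or if a joint passes its speed limit or range.

## Working session

There is one attempt and no reset: what is moved stays moved. The work goes in short steps, Python scripts to look and compute and a shell command to move; the robot and the scene stay as the last step left them, time stands still between calls to the robot, and variables do not carry over. Pictures are saved under pics/ and viewed, at most 10 in all, crops included, and the job is handed in when it is done.

```bash
ls; mkdir -p pics
cat > h.py <<'E'
import numpy as np, cv2
from bench import monitor, cams, ticket, r
def cloud(c):
    h,w=c["z_map"].shape; f=h/2/np.tan(np.radians(c["vfov"])/2)
    v,u=np.mgrid[:h,:w]; z=c["z_map"]
    p=np.stack([(u-c["cx"])/f*z,-(v-c["cy"])/f*z,-z],-1)
    return p@c["T"][:3,:3].T+c["T"][:3,3]
E
python3 - <<'E'
from h import *
for n in ("top","scene"):
    c=cams.camera(n); cv2.imwrite(f"pics/{n}0.png",c["pixels"]); np.savez(f"{n}0.npz",**c)
    print(n,c["vfov"],c["cx"],c["cy"],c["T"].round(3).tolist())
s=monitor.read_state(); print(s, r.tcp_to_grasp)
E
```

```text
pics
top 55.508696653359536 317.64679266874657 238.21465352593242 [[0.013, 0.998, -0.064, 0.589], [-1.0, 0.014, 0.02, 0.047], [0.021, 0.064, 0.998, 0.845], [0.0, 0.0, 0.0, 1.0]]
scene 56.524598321970046 326.8256660067897 235.9880636834956 [[-0.827, -0.378, 0.416, 0.951], [0.563, -0.55, 0.617, 0.527], [-0.004, 0.744, 0.668, 0.614], [0.0, 0.0, 0.0, 1.0]]
{'time': 0.1, 'joint_positions': array([-1.2236128 ,  0.33281415, -0.06468461,  1.46083999,  0.02158423,
        1.34993435, -0.08848212]), 'joint_vel': array([ 1.21234745e-03, -2.11782538e-03,  7.77972061e-04, -2.90679411e-03,
       -1.74766016e-03,  4.37591342e-04,  4.82134967e-05]), 'joint_torque': array([ 9.05863271e-04, -6.24536419e+01,  2.45337031e-02, -3.90725720e+01,
       -6.14033779e-02,  3.65001080e-02,  7.78067283e-05]), 'ee_pos': array([0.22576381, 0.58242233, 0.22183833]), 'eef_rot': array([ 1.83830908e-01,  9.82957666e-01, -6.43595240e-04, -9.53254033e-05]), 'ft_force': array([ 0.73756366,  0.14135612, -0.76682337]), 'torque': array([ 0.01261171, -0.01527466, -0.0117802 ]), 'grip_force': 0.0, 'width': 0.08683743884711244} 0.0187
```

View pics/top0.png

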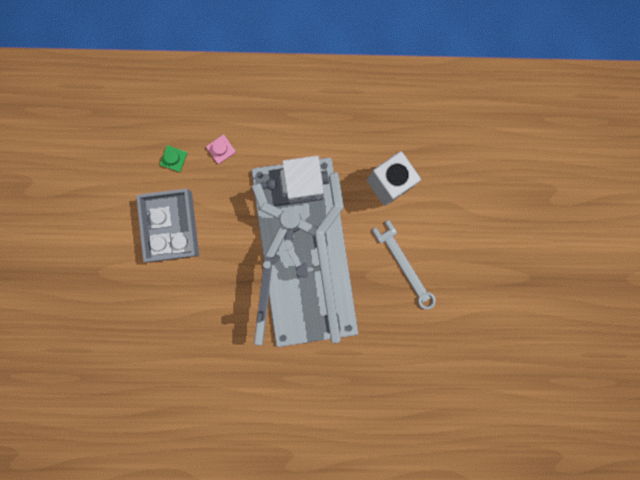

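View pics/scene0.png

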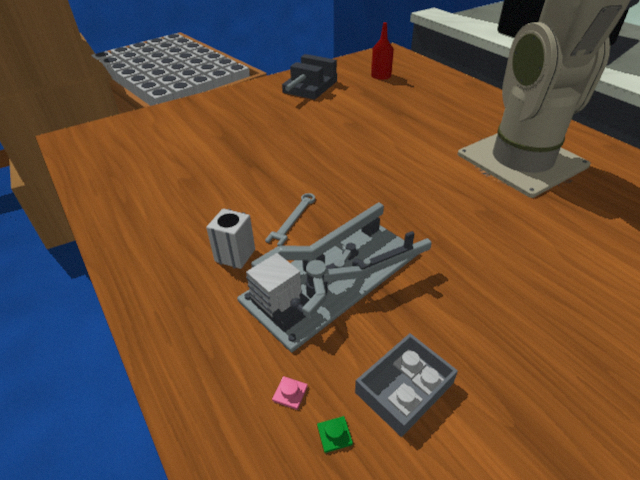

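The top view shows the pliers with jaws up (world +x). The moving handle's end is at about (259,344), the tab at about (261,317), the fixed handle's end at about (335,340), and the housing top at about (303,178). The scene view confirms the upright tab near the handle's end at (409,241).

```bash
cat > m.py <<'E'
from h import *
c=dict(np.load("top0.npz")); P=cloud(c); v,u=np.mgrid[:480,:640]
def rect(n,lo,hi,box):
    m=(P[...,2]>lo)&(P[...,2]<hi)&(c["z_map"]>0)&(u>box[0])&(u<box[2])&(v>box[1])&(v<box[3])
    k,l,st,_=cv2.connectedComponentsWithStats(m.astype(np.uint8)); 
    m=l==1+np.argmax(st[1:,4]); q=P[m]
    (cx,cy),s,a=cv2.minAreaRect((q[:,:2]*1000).astype(np.float32))
    pc=np.linalg.eigh(np.cov(q[:,:2].T))[1][:,1]; pc*=np.sign(pc[0])
    print(n,len(q),"c",round(cx,1),round(cy,1),"s",np.round(s,1),"a",round(a,1),"med z",np.median(q[:,2]).round(4),"pc",np.degrees(np.arctan2(pc[1],pc[0])).round(2),"mean",q.mean(0).round(4))
    return q
rect("housing",.078,.098,(270,140,335,210))
rect("fixed",.058,.076,(317,232,350,350))
rect("moving",.055,.072,(245,262,275,355))
rect("tab",.088,.115,(245,290,275,340))
rect("plate",.004,.03,(230,140,370,360))
E
python3 m.py; python3 -c "
import cv2;i=cv2.imread('pics/top0.png')[140:360,230:370];cv2.imwrite('pics/crop.png',cv2.resize(i,None,fx=2.7,fy=2.7,interpolation=cv2.INTER_CUBIC))"
```

```text
housing 1375 c 739.8 58.3 s [65.8 60. ] a 9.0 med z 0.0875 pc 9.01 mean [0.7396 0.0582 0.0874]
fixed 1015 c 555.3 14.1 s [188.   16.1] a 9.2 med z 0.0675 pc 8.83 mean [0.5526 0.0137 0.0675]
moving 487 c 526.8 123.5 s [ 17.8 140.9] a 82.2 med z 0.0678 pc -6.4 mean [0.5195 0.1235 0.0675]
tab 59 c 507.3 125.7 s [ 7.9 15.3] a 81.6 med z 0.1019 pc -6.05 mean [0.5078 0.1254 0.1005]
plate 4128 c 546.6 70.0 s [191.8  98.7] a 9.2 med z 0.0117 pc 14.59 mean [0.5228 0.0683 0.0118]
```

View pics/crop.png

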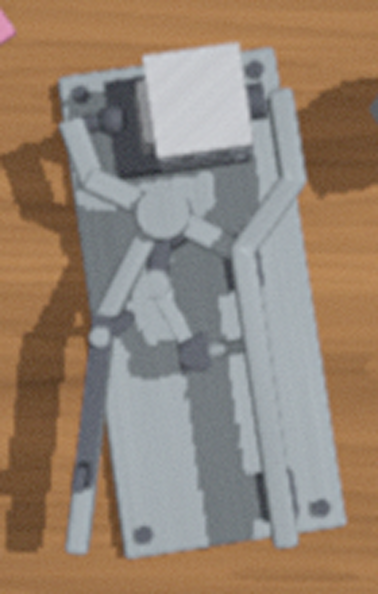

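```bash
python3 -m crank '{"steps":[[[0.9,-1,0],[0,0,0.56]],[[0.9,-1,0],[0,0,0.56]],[[0.9,-1,0],[0,0,0.56]],[[0.9,-1,0],[0,0,0.56]],[[0.9,-1,0],[0,0,0.56]],[[0.9,-1,0],[0,0,0.56]],[[0.9,-1,0],[0,0,0.56]],[[0.9,-1,0],[0,0,0.56]],[[0.9,-1,0],[0,0,0.56]],[[0.9,-1,0],[0,0,0.56]]]}' 0 20
```

```text
time: 0.93
ee_pos: [0.4516, 0.3313, 0.2224]
eef_rot: [-0.061, 0.998, -0.0, -0.0]
ft_force: [-0.6, 0.6, 0.4]
width: 0.0284
grip_force: 0.0
```

```bash
python3 -m crank '{"steps":[[[0.16,-0.8,-0.3],[0,0,0]],[[0.16,-0.8,-0.3],[0,0,0]],[[0.16,-0.8,-0.3],[0,0,0]],[[0.16,-0.8,-0.3],[0,0,0]],[[0.16,-0.8,-0.3],[0,0,0]],[[0.16,-0.8,-0.3],[0,0,0]],[[0.16,-0.8,-0.3],[0,0,0]],[[0.16,-0.8,-0.3],[0,0,0]],[[0,0,0],[0,0,0]],[[0,0,0],[0,0,0]]]}'; python3 -m crank '{"steps":[[[0,0,-0.9],[0,0,0]],[[0,0,-0.9],[0,0,0]],[[0,0,-0.9],[0,0,0]],[[0,0,-0.9],[0,0,0]],[[0,0,-0.6],[0,0,0]],[[0,0,-0.48],[0,0,0]],[[0,0,0],[0,0,0]],[[0,0,0],[0,0,0]]]}'
python3 - <<'E'
from h import *
for n in ("top",):
    c=cams.camera(n); cv2.imwrite(f"pics/{n}1.png",c["pixels"][140:380,200:400].repeat(2,0).repeat(2,1))
E
```

```text
time: 1.77
ee_pos: [0.4827, 0.1716, 0.1621]
eef_rot: [-0.058, 0.998, -0.0, -0.001]
ft_force: [0.2, 0.7, -0.2]
width: 0.0005
grip_force: 0.0
time: 2.43
ee_pos: [0.4825, 0.1736, 0.0455]
eef_rot: [-0.06, 0.998, -0.0, -0.0]
ft_force: [-0.5, 0.4, 0.4]
width: 0.0002
grip_force: 0.0
```

View pics/top1.png

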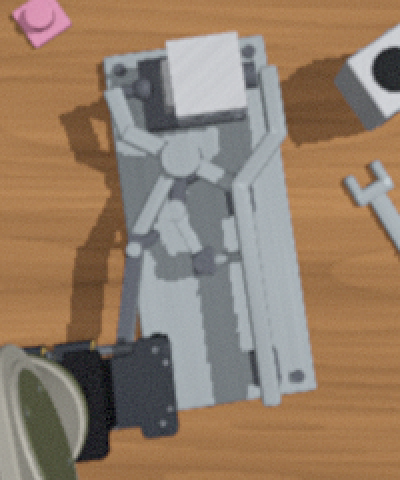

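The gripper now stands outside the handle's end, hiding the tab at about (125,340) in the crop. I'll start the squeeze.

```bash
python3 -m crank '{"steps":[[[0,-0.1,0],[0,0,0]],[[0,-0.1,0],[0,0,0]],[[0,-0.1,0],[0,0,0]],[[0,-0.1,0],[0,0,0]],[[0,-0.1,0],[0,0,0]],[[0,-0.1,0],[0,0,0]],[[0,-0.1,0],[0,0,0]],[[0,-0.1,0],[0,0,0]],[[0,-0.1,0],[0,0,0]],[[0,-0.1,0],[0,0,0]]]}'; python3 -m crank '{"steps":[[[-0.02,-0.1,0],[0,0,0]],[[-0.02,-0.1,0],[0,0,0]],[[-0.02,-0.1,0],[0,0,0]],[[-0.02,-0.1,0],[0,0,0]]]}'
```

```text
time: 3.32
ee_pos: [0.4828, 0.148, 0.0456]
eef_rot: [-0.059, 0.998, 0.0, -0.0]
ft_force: [-1.8, 5.9, -1.0]
width: 0.0002
grip_force: 2.8
time: 3.65
ee_pos: [0.4806, 0.1395, 0.0456]
eef_rot: [-0.06, 0.998, 0.001, 0.0]
ft_force: [-1.4, 7.8, -1.5]
width: 0.0002
grip_force: 3.7
```

```bash
R='x'; python3 -m crank '{"steps":[[[-0.02,-0.1,0],[0,0,0]],[[-0.02,-0.1,0],[0,0,0]],[[-0.02,-0.1,0],[0,0,0]]]}'|sed -n '2p;4p'; python3 -m crank '{"steps":[[[-0.02,-0.08,0],[0,0,0]],[[-0.02,-0.08,0],[0,0,0]]]}'|sed -n '2p;4p';python3 -m crank '{"steps":[[[-0.02,-0.08,0],[0,0,0]],[[-0.02,-0.08,0],[0,0,0]]]}'|sed -n '2p;4p'
```

```text
ee_pos: [0.479, 0.1322, 0.0456]
ft_force: [-0.8, 7.8, -1.2]
ee_pos: [0.4782, 0.1282, 0.0457]
ft_force: [0.2, 7.7, -3.1]
ee_pos: [0.4775, 0.1244, 0.0457]
ft_force: [3.4, 8.0, -3.0]
```

```bash
python3 -m crank '{"steps":[[[-0.01,-0.08,0],[0,0,0]],[[-0.01,-0.08,0],[0,0,0]]]}'|sed -n '2p;4p';python3 -m crank '{"steps":[[[-0.01,-0.08,0],[0,0,0]],[[-0.01,-0.08,0],[0,0,0]]]}'|sed -n '2p;4p'
python3 -m crank '{"steps":[[[-0.01,-0.08,0],[0,0,0]],[[-0.01,-0.08,0],[0,0,0]]]}'|sed -n '2p;4p'
```

```text
ee_pos: [0.4769, 0.1204, 0.0457]
ft_force: [1.3, 9.5, -3.2]
ee_pos: [0.4764, 0.1165, 0.0457]
ft_force: [0.5, 8.8, -3.3]
ee_pos: [0.476, 0.1123, 0.0457]
ft_force: [1.2, 8.5, -2.2]
```

```bash
python3 -m crank '{"steps":[[[-0.01,-0.08,0],[0,0,0]],[[-0.01,-0.08,0],[0,0,0]]]}'|sed -n '2p;4p';python3 -m crank '{"steps":[[[-0.01,-0.08,0],[0,0,0]],[[-0.01,-0.08,0],[0,0,0]]]}'|sed -n '2p;4p'
python3 -m crank '{"steps":[[[-0.01,-0.08,0],[0,0,0]],[[-0.01,-0.08,0],[0,0,0]]]}'|sed -n '2p;4p'
```

```text
ee_pos: [0.4756, 0.1083, 0.0457]
ft_force: [1.7, 8.5, -3.7]
ee_pos: [0.4752, 0.1041, 0.0457]
ft_force: [2.9, 6.5, -3.5]
ee_pos: [0.4748, 0.1, 0.0458]
ft_force: [1.9, 7.0, -2.3]
```

Force is starting to decline, so I'll use shorter calls.

```bash
python3 -m crank '{"steps":[[[0,-0.08,0],[0,0,0]],[[0,-0.08,0],[0,0,0]]]}'|sed -n '2p;4p';python3 -m crank '{"steps":[[[0,-0.08,0],[0,0,0]]]}'|sed -n '2p;4p'
python3 -m crank '{"steps":[[[0,-0.08,0],[0,0,0]]]}'|sed -n '2p;4p'
```

```text
ee_pos: [0.4747, 0.0958, 0.0458]
ft_force: [0.9, 6.3, -1.7]
ee_pos: [0.4746, 0.0937, 0.0458]
ft_force: [1.1, 6.0, -1.6]
ee_pos: [0.4746, 0.0916, 0.0458]
ft_force: [0.2, 5.5, -0.1]
```

```bash
python3 -m crank '{"steps":[[[0,-0.08,0],[0,0,0]],[[0,-0.08,0],[0,0,0]]]}'|sed -n '2p;4p';python3 -m crank '{"steps":[[[0,-0.08,0],[0,0,0]]]}'|sed -n '2p;4p'
python3 -m crank '{"steps":[[[0,-0.08,0],[0,0,0]]]}'|sed -n '2p;4p'
```

```text
ee_pos: [0.4746, 0.087, 0.0458]
ft_force: [-0.5, 3.8, 0.5]
ee_pos: [0.4746, 0.0845, 0.0457]
ft_force: [1.6, 3.7, 0.5]
ee_pos: [0.4746, 0.0821, 0.0457]
ft_force: [-0.1, 2.8, -0.1]
```

```bash
python3 -m crank '{"steps":[[[0,-0.08,0],[0,0,0]]]}'|sed -n '2p;4p';python3 -m crank '{"steps":[[[0,-0.08,0],[0,0,0]]]}'|sed -n '2p;4p'
python3 -m crank '{"steps":[[[0,-0.06,0],[0,0,0]]]}'|sed -n '2p;4p'
```

```text
ee_pos: [0.4745, 0.0798, 0.0456]
ft_force: [0.1, 2.1, 0.2]
ee_pos: [0.4744, 0.0776, 0.0456]
ft_force: [0.0, 0.6, 0.6]
ee_pos: [0.4742, 0.076, 0.0455]
ft_force: [0.7, 1.1, 0.9]
```

```bash
cat > look.py <<'E'
import sys; from h import *
c=cams.camera("top"); P=cloud(c); v,u=np.mgrid[:480,:640]; tag=sys.argv[1]
O=np.array([.6699,.0792]); a=np.radians(9); R=np.array([[np.cos(a),-np.sin(a)],[np.sin(a),np.cos(a)]])
L=(P[...,:2]-O)@R*1000
b=lambda x0,x1,y0,y1,z0,z1:(L[...,0]>x0)&(L[...,0]<x1)&(L[...,1]>y0)&(L[...,1]<y1)&(P[...,2]*1e3>z0)&(P[...,2]*1e3<z1)
m=b(-150,-105,-28,100,55,76); q=L[m]; 
if len(q)>20:
    f=np.polyfit(q[:,0],q[:,1],1); print("handle n",len(q),"slope deg",np.degrees(np.arctan(f[0])).round(2),"y at -125",np.polyval(f,-125).round(1))
m=b(-190,-130,-38,110,85,112); print("tab n",m.sum(),"clamp",L[m].mean(0).round(1),"world",P[m].mean(0).round(4))
m=b(45,85,-6,25,60,86); q=L[m]; print("plug n",len(q), "y",np.percentile(q[:,1],[5,50,95]).round(1), "z",np.median(P[m][:,2]).round(3))
cv2.imwrite(f"pics/{tag}.png",c["pixels"][140:380,200:400].repeat(2,0).repeat(2,1))
s=monitor.read_state(); print(s["time"],s["ee_pos"].round(4),s["ft_force"].round(1))
E
python3 look.py a1
```

```text
handle n 227 slope deg 6.21 y at -125 15.7
tab n 4 clamp [-160.9   11.2] world [0.5092 0.0651 0.0924]
plug n 186 y [-1.   4.7 21. ] z 0.073
6.2 [0.4742 0.0757 0.0454] [-0.3 -0.4 -0.3]
```

View pics/a1.png

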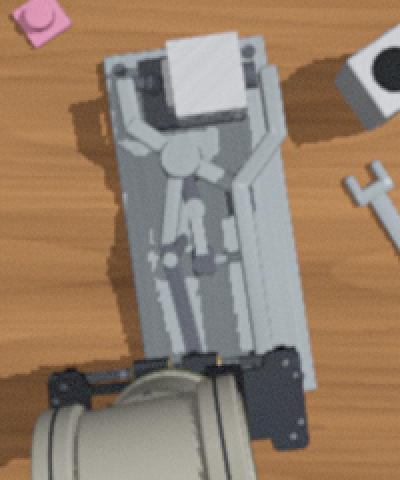

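Handle is at about the toggle position (crop ~(185,300)) with force near zero. I'll back off a little to see whether it stays.

```bash
python3 -m crank '{"steps":[[[0,0.2,0],[0,0,0]],[[0,0.2,0],[0,0,0]],[[0,0,0],[0,0,0]]]}'|sed -n '2p;4p'; python3 look.py a2
```

```text
ee_pos: [0.474, 0.0889, 0.0454]
ft_force: [-1.1, 4.3, -1.1]
handle n 225 slope deg 2.38 y at -125 24.4
tab n 2 clamp [-160.    21.2] world [0.5085 0.0751 0.0869]
plug n 187 y [-2.   4.5 20.6] z 0.073
6.5 [0.474  0.0887 0.0454] [-0.9  4.3 -0.5]
```

```bash
python3 -m crank '{"steps":[[[0,-0.13,0],[0,0,0]],[[0,-0.13,0],[0,0,0]],[[0,-0.13,0],[0,0,0]],[[0,-0.05,0],[0,0,0]]]}'|sed -n '2p;4p'; python3 -m crank '{"steps":[[[0,-0.05,0],[0,0,0]]]}'|sed -n '2p;4p';python3 -m crank '{"steps":[[[0,-0.05,0],[0,0,0]]]}'|sed -n '2p;4p';  python3 look.py a3
```

```text
ee_pos: [0.4745, 0.0747, 0.0456]
ft_force: [0.6, -0.8, -0.3]
ee_pos: [0.4745, 0.0737, 0.0456]
ft_force: [0.7, -0.5, -0.5]
ee_pos: [0.4745, 0.0727, 0.0456]
ft_force: [0.3, 0.5, 0.4]
handle n 227 slope deg 8.21 y at -125 11.7
tab n 4 clamp [-161.3    6.3] world [0.5096 0.0601 0.096 ]
plug n 187 y [-1.1  4.7 21.7] z 0.073
7.05 [0.4745 0.0726 0.0456] [-1.3 -0.6  0.2]
```

```bash
python3 -m crank '{"steps":[[[0,0.15,0],[0,0,0]],[[0,0.15,0],[0,0,0]],[[0,0,0],[0,0,0]]]}'|sed -n '2p;4p'; python3 look.py a4
```

```text
ee_pos: [0.4744, 0.0819, 0.0456]
ft_force: [0.2, 1.2, -0.2]
handle n 226 slope deg 8.22 y at -125 11.8
tab n 0 clamp [nan nan] world [nan nan nan]
plug n 182 y [-1.1  4.6 21.3] z 0.073
7.35 [0.4744 0.0815 0.0456] [ 0.5 -0.3  0.5]look.py:9: RuntimeWarning: Mean of empty slice.
  m=b(-190,-130,-38,110,85,112); print("tab n",m.sum(),"clamp",L[m].mean(0).round(1),"world",P[m].mean(0).round(4))
  ret = um.true_divide(
```

It stays locked. I'll move the hand off: outward, then up and away to see.

```bash
python3 -m crank '{"steps":[[[0,0.6,0],[0,0,0]],[[0,0.9,0],[0,0,0]],[[0,0.9,0],[0,0,0]],[[0,0.5,0.9],[0,0,0]],[[0,0.5,1],[0,0,0]],[[0,0.8,1],[0,0,0]],[[0,1,0.6],[0,0,0]],[[0,1,0],[0,0,0]],[[0,1,0],[0,0,0]],[[0,0,0],[0,0,0]]]}'|sed -n '2p;4p'; python3 look.py a5
```

```text
ee_pos: [0.4732, 0.2664, 0.1333]
ft_force: [-1.0, -0.2, -0.4]
handle n 228 slope deg 8.12 y at -125 11.7
tab n 55 clamp [-168.5    5.8] world [0.5026 0.0585 0.1011]
plug n 176 y [-0.8  4.7 21.4] z 0.073
8.2333 [0.4736 0.2635 0.1329] [-0.1 -0.8  0.2]
```

View pics/a5.png

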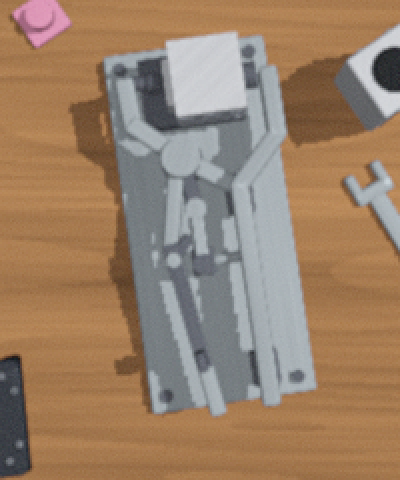

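Handle locked (crop: end at (218,410), tab ~(203,358)) with the hand off. Now I'll place the finger inside the tab.

```bash
python3 -m crank '{"steps":[[[0.14,-0.93,0.04],[0,0,0]],[[0.14,-0.93,0.04],[0,0,0]],[[0.14,-0.93,0.04],[0,0,0]],[[0.14,-0.93,0.04],[0,0,0]],[[0.14,-0.93,0.04],[0,0,0]],[[0.14,-0.93,0.04],[0,0,0]],[[0.14,-0.93,0.04],[0,0,0]],[[0.14,-0.93,0.04],[0,0,0]],[[0.14,-0.93,0.04],[0,0,0]],[[0.14,-0.93,0.04],[0,0,0]]]}'|sed -n '2p;4p';  python3 -m crank '{"steps":[[[0,0,0],[0,0,0]],[[0,0,0],[0,0,0]]]}'|sed -n '2p;4p'
```

```text
ee_pos: [0.509, 0.026, 0.143]
ft_force: [1.1, -0.2, -0.2]
ee_pos: [0.5092, 0.0261, 0.143]
ft_force: [0.3, 0.5, 0.4]
```

```bash
python3 -m crank '{"steps":[[[0,0.05,-0.5],[0,0,0]],[[0,0.05,-0.6],[0,0,0]],[[0,0,-0.6],[0,0,0]],[[0,0,-0.5],[0,0,0]],[[0,0,-0.2],[0,0,0]],[[0,0,0],[0,0,0]]]}'|sed -n '2p;4p';  python3 -m crank '{"steps":[[[0,0.1,0],[0,0,0]],[[0,0.1,0],[0,0,0]],[[0,0.1,0],[0,0,0]],[[0,0.1,0],[0,0,0]],[[0,0.1,0],[0,0,0]],[[0,0.1,0],[0,0,0]]]}'|sed -n '2p;4p'; python3 -m crank '{"steps":[[[0,0.1,0],[0,0,0]],[[0,0.1,0],[0,0,0]],[[0,0.1,0],[0,0,0]],[[0,0.1,0],[0,0,0]]]}'|sed -n '2p;4p'
```

```text
ee_pos: [0.5083, 0.0312, 0.0819]
ft_force: [-0.4, -0.7, 0.5]
ee_pos: [0.5095, 0.0462, 0.0833]
ft_force: [-0.5, 1.0, -0.2]
ee_pos: [0.5093, 0.0558, 0.083]
ft_force: [-0.2, -0.5, 0.0]
```

```bash
python3 -m crank '{"steps":[[[0,0.1,0],[0,0,0]],[[0,0.1,0],[0,0,0]],[[0,0.1,0],[0,0,0]]]}'|sed -n '2p;4p'; python3 -m crank '{"steps":[[[0,0.1,0],[0,0,0]],[[0,0.1,0],[0,0,0]],[[0,0.1,0],[0,0,0]]]}'|sed -n '2p;4p'; python3 look.py b1
```

```text
ee_pos: [0.5093, 0.0634, 0.083]
ft_force: [-0.1, -0.9, 0.6]
ee_pos: [0.5096, 0.0712, 0.0831]
ft_force: [-0.4, 0.2, -0.3]
handle n 119 slope deg -8.22 y at -125 48.6
tab n 0 clamp [nan nan] world [nan nan nan]
plug n 195 y [-2.2  4.5 22. ] z 0.073
11.1167 [0.5095 0.0719 0.0832] [-0.6  0.2  0.3]look.py:9: RuntimeWarning: Mean of empty slice.
  m=b(-190,-130,-38,110,85,112); print("tab n",m.sum(),"clamp",L[m].mean(0).round(1),"world",P[m].mean(0).round(4))
  ret = um.true_divide(
```

View pics/b1.png

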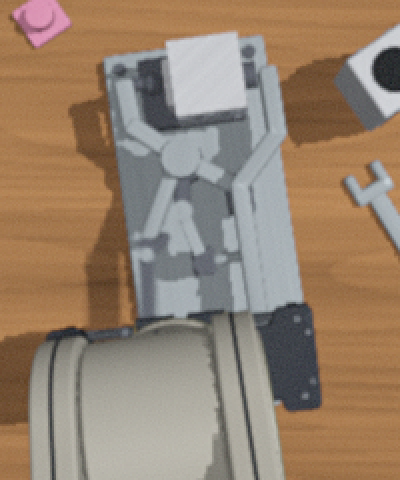

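The lock broke and the handle is swinging outward (crop ~(150,270)). I'll lift away clear and check.

```bash
python3 -m crank '{"steps":[[[0,-0.1,0.3],[0,0,0]],[[0,0,0.9],[0,0,0]],[[0,0,1],[0,0,0]],[[0,0,1],[0,0,0]],[[0,0,1],[0,0,0]],[[-0.4,0.9,0.8],[0,0,0]],[[-0.4,1,0.3],[0,0,0]],[[-0.3,1,0],[0,0,0]],[[-0.2,1,0],[0,0,0]],[[0,1,0],[0,0,0]]]}'|sed -n '2p;4p';python3 -m crank '{"steps":[[[0,1,0],[0,0,0]],[[0,1,0],[0,0,0]],[[0,1,0],[0,0,0]],[[0,1,0],[0,0,0]],[[0,1,0],[0,0,0]],[[0,0,0],[0,0,0]],[[0,0,0],[0,0,0]]]}'|sed -n '2p;4p'; python3 look.py b2
python3 - <<'E'
from h import *
c=cams.camera("scene"); cv2.imwrite("pics/s2.png",c["pixels"])
E
```

```text
ee_pos: [0.4762, 0.1919, 0.2168]
ft_force: [0.3, 0.2, 0.6]
ee_pos: [0.4765, 0.3168, 0.2158]
ft_force: [0.1, -1.8, -0.3]
handle n 230 slope deg -13.14 y at -125 63.3
tab n 61 clamp [-152.9   70.9] world [0.5078 0.1253 0.0999]
plug n 141 y [-2.2  2.8 23.5] z 0.075
12.5833 [0.477  0.3154 0.2159] [ 0.2 -0.4 -0. ]
```

View pics/b2.png

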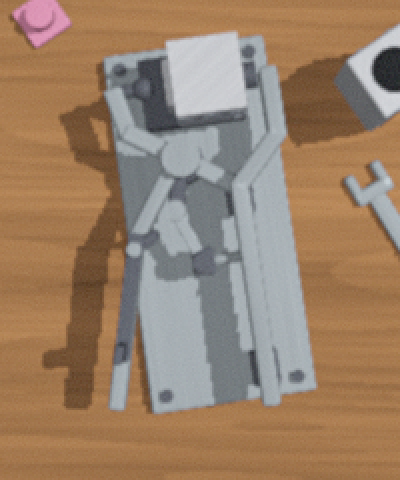

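View pics/s2.png

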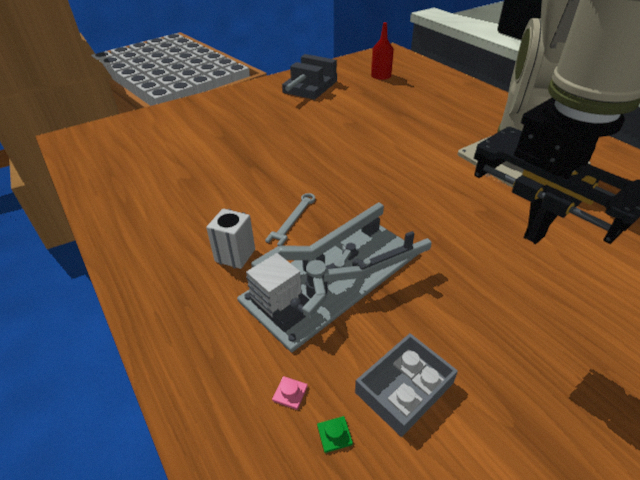

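The handle is wide open again (tab back at its starting spot) and the bystanders haven't moved. I'll compare the plug's flange before and after.

Run:
```python
from h import *
O=np.array([.6699,.0792]); a=np.radians(9); R=np.array([[np.cos(a),-np.sin(a)],[np.sin(a),np.cos(a)]])
for n,c in (("before",dict(np.load("top0.npz"))),("now",cams.camera("top"))):
    P=cloud(c); L=(P[...,:2]-O)@R*1000; z=P[...,2]*1e3
    for x in (54,60,66,72,78):
        m=(abs(L[...,0]-x)<3)&(L[...,1]>-6)&(L[...,1]<26)&(z>30); o=np.argsort(L[m][:,1])
        print(n,x,[(round(float(y),1),int(k)) for y,k in zip(L[m][o,1],z[m][o])][::3])
```

```text
before 54 [(-5.1, 86), (-4.4, 87), (-3.0, 87), (-1.1, 75), (-0.4, 35), (0.9, 73), (2.5, 77), (4.2, 76), (6.2, 65), (7.3, 55), (10.0, 35), (11.7, 37), (13.1, 37), (14.0, 34), (15.8, 35), (17.6, 34), (19.3, 36), (21.1, 34), (23.1, 35), (24.3, 35), (25.8, 36)]
before 60 [(-5.9, 88), (-4.2, 88), (-2.8, 88), (-2.1, 89), (-0.1, 74), (1.6, 76), (3.0, 75), (3.7, 76), (5.4, 76), (8.8, 39), (10.7, 35), (11.6, 33), (12.9, 36), (15.1, 34), (16.5, 37), (17.9, 37), (18.5, 36), (19.8, 34), (20.2, 58), (21.2, 62), (21.9, 33), (22.5, 32), (23.6, 36), (23.9, 57), (25.5, 37)]
before 66 [(-5.1, 85), (-4.4, 85), (-3.0, 86), (-0.8, 74), (0.9, 74), (2.6, 74), (4.3, 73), (6.1, 68), (7.3, 54), (9.9, 37), (11.8, 34), (13.5, 35), (14.3, 34), (15.6, 56), (16.0, 60), (17.3, 62), (17.8, 35), (19.2, 63), (20.7, 63), (22.6, 64), (24.3, 64), (25.7, 65)]
before 72 [(-5.8, 86), (-4.2, 88), (-2.5, 87), (-1.3, 73), (0.1, 76), (1.6, 76), (3.0, 78), (3.7, 76), (5.4, 75), (8.8, 39), (9.8, 34), (11.4, 38), (13.2, 36), (15.0, 35), (17.0, 59), (18.6, 62), (21.4, 64), (23.0, 65), (24.9, 62)]
before 78 [(-5.1, 88), (-4.4, 86), 
[... 723 characters left out ...]
.0, 55)]
now 66 [(-5.1, 87), (-3.4, 86), (-2.7, 86), (-0.8, 73), (0.8, 75), (2.6, 72), (4.2, 77), (6.7, 34), (8.5, 34), (10.2, 37), (12.0, 36), (13.7, 36), (15.3, 34), (15.8, 36), (16.8, 63), (17.4, 37), (18.8, 62), (20.4, 64), (22.0, 67), (24.0, 65), (25.7, 66)]
now 72 [(-5.8, 87), (-4.4, 88), (-3.7, 85), (-2.0, 85), (-0.1, 76), (1.3, 77), (2.1, 74), (3.5, 76), (5.2, 76), (7.8, 34), (9.3, 34), (10.7, 36), (11.7, 31), (13.2, 36), (15.0, 36), (18.3, 58), (19.8, 61), (21.6, 60), (23.1, 64), (24.9, 63)]
now 78 [(-5.1, 88), (-3.5, 87), (-2.8, 87), (-0.8, 74), (0.8, 76), (2.6, 75), (4.3, 74), (6.7, 36), (8.5, 35), (10.2, 35), (12.0, 36), (13.8, 35), (15.7, 32), (17.3, 36), (20.9, 34), (24.8, 60)]
```

Run:
```python
from h import *
O=np.array([.6699,.0792]); a=np.radians(9); R=np.array([[np.cos(a),-np.sin(a)],[np.sin(a),np.cos(a)]])
ims=[]
for n,c in (("before",dict(np.load("scene0.npz"))),("now",cams.camera("scene"))):
    P=cloud(c); L=(P[...,:2]-O)@R*1000; z=P[...,2]*1e3
    m=(L[...,0]>42)&(L[...,0]<90)&(L[...,1]>-1)&(L[...,1]<14)&(z>38)&(z<74)
    print(n,m.sum(),np.histogram(L[m][:,1],np.arange(-1,15)),np.histogram(z[m],6))
    h=(L[...,0]>36)&(L[...,0]<94)&(L[...,1]>-8)&(L[...,1]<3)&(z>79)&(z<86); print("housing face y",np.percentile(L[h][:,1],[50,80]).round(1))
    ims.append(cv2.resize(c["pixels"][235:345,225:345],(390,358),interpolation=cv2.INTER_CUBIC))
cv2.imwrite("pics/cmp.png",np.hstack(ims))
```

```text
before 353 (array([ 20,   8,   1,   4,   2,   6,  19,  46,  73, 107,  50,  15,   0,
         1,   1]), array([-1,  0,  1,  2,  3,  4,  5,  6,  7,  8,  9, 10, 11, 12, 13, 14])) (array([42, 50, 66, 63, 66, 66]), array([38.07653978, 44.0440381 , 50.01153642, 55.97903474, 61.94653306,
       67.91403138, 73.8815297 ]))
housing face y [-0.9 -0.3]
now 330 (array([ 19,   9,   4,   6,   7,   9,  87, 151,  38,   0,   0,   0,   0,
         0,   0]), array([-1,  0,  1,  2,  3,  4,  5,  6,  7,  8,  9, 10, 11, 12, 13, 14])) (array([39, 52, 60, 54, 60, 65]), array([38.00192546, 43.95055201, 49.89917855, 55.8478051 , 61.79643164,
       67.74505819, 73.69368473]))
housing face y [-0.9 -0.3]
```

View pics/cmp.png

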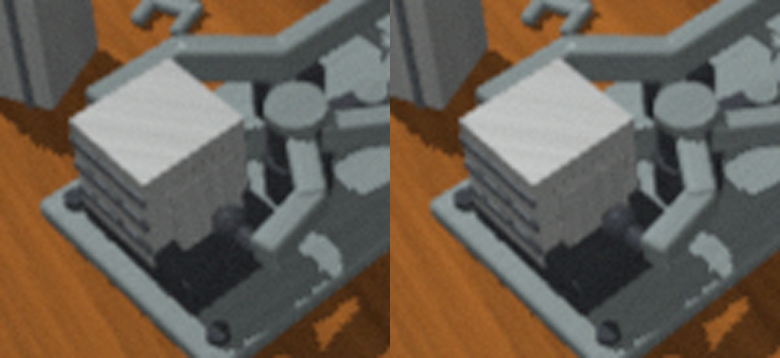

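In the scene view, the flange face sits 7.1 mm proud of the housing face. That matches the 7 mm flange, so the plug is home. Before the squeeze, the face was further out and spread.

```bash
python3 -c "
from bench import ticket; print(ticket.close_job())"
```

```text
the job is handed in; nothing more can be done
None
```

The pliers locked by themselves with the hand off, the plug is fully home by camera measurement, and pulling the release lever sprang the handle wide open; the job is handed in at about 12.7 s, verdict not shown.

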